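# Press a microscope lens barrel into the sprung V cradle

### The job

Pull the cylindrical lens barrel up out of the two spring clips of its storage rail and lay it gently lengthwise along the V groove of the sprung inspection cradle, centred on it, either end first. Then press it down with the gripper so that it bears on both faces of the V and the cradle sinks about half of its 14 mm travel, without driving it onto its bottom stop, and finish like that: the gripper stays there holding the barrel pressed. Do not let the barrel fall or lie on the bench, and leave the slide box, jar and tip rack where they are.

Things in the scene. Friction and masses are not known exactly. Their poses are not given: they have to be found in the camera images.
- barrel: Lens barrel: plain aluminium cylinder with a dark band near each end, 44 mm in diameter over its middle 96 mm, 110 mm long in all with narrower (33 mm) dark end rings and glass in both ends. About 0.25 to 0.5 kg. Origin at its centre; its x axis is the cylinder axis (the two ends are alike; it may have rolled about x). It starts lying level in the clips of the rail.
- clip_seat (a point): Where the barrel's centre is when home in the clips, 55 mm above the bench; x along the rail (the barrel's axis), z up. A straight upward pull of roughly 10 to 20 N plus the barrel's weight snaps it out; the clips are free of it once it has risen 30 mm, and lifted 50 mm it clears the whole rail.
- rail: Storage rail, fixed: aluminium base 150 x 44 x 14 mm, origin at the centre of its underside, x along it. 40 mm either side of the middle stands a clip 12 mm wide: two upright sprung steel leaves, tops 80 mm high, 30 mm either side at most, closing over the barrel. Between the clips (68 mm clear) the barrel is free to be gripped across from above. 48 mm high plates stop its ends.
- groove (a point): Point on the cradle where the centre of the fully seated barrel lies, at the middle of the V groove: 80 mm above the bench while the cradle is up; moves with it. x along the groove, y across, z up. The V is 90 degrees, steel, 60 mm long, open-ended; its upper edges are 12 mm below and 19 mm either side of this point: fingers must stay less than 12 mm below the seated barrel's axis.
- vstand: Fixed dark steel base of the sprung cradle, 120 x 80 x 20 mm, origin at the centre of its underside, x along the groove. Nothing on it is higher than the V's edges. The cradle also gives sideways (y) up to 3 mm at 1 N per mm.
- cradle (a joint): How far the cradle has been pressed down, 0 (top stop) to 0.014 m (bottom stop). Sprung: starts to sink at about 6 N, then 0.7 N per mm more (about 11 N at 7 mm); the barrel's weight counts towards it but alone does not sink it.
- left_face: The sloping steel face of the V on the +y side of the groove (60 x 17 mm, 8 mm thick); the barrel touches it along a line. Its origin is that of the cradle, on the bench level below the groove's middle.
- right_face: The sloping steel face of the V on the -y side of the groove, the mirror of left_face, with the same origin.
- slide_box: Bystander: closed blue plastic slide box, 85 x 95 x 34 mm. Origin at the centre of its underside, z up.
- jar: Bystander: small specimen jar, 48 mm in diameter, 62 mm high. Origin at the centre of its underside, z up.
- tip_rack: Bystander: white rack of pink pipette tips, 85 x 120 x 52 mm. Origin at the centre of its underside, z up.
Not all that is in view belongs to the job. Leave any red look-alike of the vstand alone. What is shaped like the rail but red is not meant.

How it is judged:
By the outcome, as a careful person would: the job done as asked, in the order asked, and still so for the second after the job is handed in, while the arm keeps its last pose, push and grip.
It also fails if it takes over 46 s, if anything falls off the work surface, if the arm or the gripper's body presses on something with over 40 N, if the wrist force passes 120 N, or if a joint passes its speed limit or range.

### The arm

A 6-joint arm with a two-finger parallel gripper is mounted at the origin on the work surface. World frame = base frame: x ahead of the robot, y to its left, z up, the work surface at z = 0. Lengths are in m, angles in rad, forces in N, time in s.
With the tool pointing down it reaches from about 0.375 to 0.9 m from the base axis. Payload 3.1 kg.
Tool frame: the origin (TCP) lies at the centre of the arm's flange, where the gripper is bolted on; the fingertips stand 182 mm ahead of it and the grasp point (between the pads) lies 164 mm ahead of it; z points along the fingers, y is the line along which they close (so a half turn about z gives the same grasp; the last joint's range is limited). The gripper opens to 87 mm and grips with 3 to 60 N. Pads are 19 mm wide; open, the fingers measure 117 mm over their backs; the gripper's body (75 mm by 190 mm) begins 51 mm behind the grasp point.
Start: joints at [-1.353, 0.527, 1.433, -0, 1.181, -0.178], TCP at [0.242, -0.576, 0.405] pointing down, gripper open.
Joint ranges: [-3.08, 3.08], [-0.75, 2.2], [0.22, 2.44], [-1.43, 4.57], [0, 2.65], [-2.85, 2.85]. Speed limits (rad/s): [2.79, 2.79, 3.14, 3.14, 3.14, 3.14].

### API

Orientations are given as a unit quaternion [x, y, z, w].
In Python, from rig import * gives the robot as it stands.
- The arm moves only by the tool move_arm, never from a script. Its argument "commands" is a list that holds one entry, the list of rows, each a list of 6 numbers: the shift along the tool's x, y, z in units of 40 mm (1.0 is 40 mm), then the turn, a rotation vector about the tool's x, y, z in rad. A call has 1 to 12 rows; each row is the pose to reach, as a shift and turn from the pose commanded when the call began, along the tool's axes at that moment; what a row does not reach only later rows make up. A row lasts 1/8 s, in which the tool goes at most 62.5 mm and 10.7 degrees, less where a joint would pass 70% of its speed; a pose out of reach is approached as far as the arm can. A call with a gripper value outside its range is refused whole. "claw" is the closure, from -1 (fully open) to 1 (shut), so that 0 is half open, set as the call begins (left out, the last holds). The fingers move at their own pace and stop on an object; "squeeze" is the grip in N (left out, the last holds). Time passes only in rows, so rows that repeat a pose let the fingers close. It gives the time, the measured TCP pose, the force, the opening and the grip force at its end, in the units of the state.
- get_obs(): the state, without advancing time (a new reading comes with each control period).
- camera(name): name is "scene" or "top" or "wrist"; returns a dict with "pixels" (384x512x3 uint8, blue, green, red), "range_z" (384x512 float32, m along the optical axis (not along the pixel's ray), 0 where there is no reading), "camera_matrix" (3x3 intrinsics, pixels), "extrinsics" (4x4, takes a point from world to camera coordinates). Camera axes: x right, y up, looking along -z (the intrinsics and any distortion apply to the point x, -y, -z); pixel columns grow to the right and rows downward; lengths in m; the calibration is good to about 2 mm. A picture is of the moment at which its call begins.
- hand_in(): hands the job in; it is judged then, once.
The state is a dict: "time": time; "q": joint angles; "joint_velocities": joint speeds; "joint_torque": joint torques, N m; "position": TCP position; "tool_rot": TCP orientation; "ft_force": force on the tool from outside, world axes, zero at the start; "moment": the same for the moment, N m; "grip_width": finger opening in m; "grip_force": force on a finger pad.
Only numpy, scipy, OpenCV 4.12 (cv2) and the standard library are available. Lean on these libraries where they do the work, as an engineer would, in place of code of your own. Each camera call takes 0.05 s, during which the arm holds its last target. There are 200 camera calls.

## Working session

There is one attempt and no reset: what is moved stays moved. The work goes in short steps, Python scripts to look and compute and a tool call to move; the robot and the scene stay as the last step left them, time stands still between calls to the robot, and variables do not carry over. Pictures are saved under pics/ and viewed, at most 10 in all, crops included, and the job is handed in when it is done.

Besides the shell and the picture viewer there is one more tool, called after ">>>" as name([rows], argument=value, ...), one row to a line, values as JSON. move_arm: Moves the arm, as the interface text tells. Its arguments: {"type":"object","properties":{"commands":{"type":"array","items":{"type":"array","items":{"type":"array","items":{"type":"number"}}}},"claw":{"type":"number"},"squeeze":{"type":"number"}},"required":["commands"]}

```bash
mkdir -p pics; cat > h.py <<'E'
from rig import *
import numpy as np, cv2
def pts(c):
    K=c["camera_matrix"];E=c["extrinsics"];z=c["range_z"]
    v,u=np.mgrid[0:384,0:512]
    P=np.stack([(u-K[0,2])/K[0,0]*z,-(v-K[1,2])/K[1,1]*z,-z],-1)
    W=(P-E[:3,3])@E[:3,:3]
    W[z==0]=np.nan
    return W
E
python3 - <<'E'
from h import *
print(get_obs())
for n in("top","scene"):
    c=camera(n); np.savez(n+"0.npz",**c); cv2.imwrite(f"pics/{n}0.png",c["pixels"]); print(c["camera_matrix"],c["extrinsics"],(c["range_z"]>0).mean())
E
```

```text
{'time': 0.0, 'q': array([-1.35248613e+00,  5.28456615e-01,  1.43389223e+00, -1.62507700e-05,
        1.18139656e+00, -1.78519193e-01]), 'joint_velocities': array([ 0.00030173, -0.00015948, -0.00010004,  0.00081822,  0.00053951,
        0.00077469]), 'joint_torque': array([-1.01734436e-04, -4.40047181e+01, -1.76591009e+01,  6.30972558e-02,
        5.82060940e-02, -1.68246243e-04]), 'position': array([ 0.24149911, -0.57608643,  0.40378029]), 'tool_rot': array([ 9.80379120e-01,  1.97118294e-01, -2.89258508e-05, -1.07601049e-03]), 'ft_force': array([ 0.02671036, -0.93346553, -0.59664845]), 'moment': array([-0.05711359, -0.04077976, -0.0334875 ]), 'grip_force': 0.0, 'grip_width': 0.08734133225168123}
[[375.64943087   0.         252.71384934]
 [  0.         375.64943087 189.24039057]
 [  0.           0.           1.        ]] [[ 1.16842821e-02 -9.99928523e-01  2.53496643e-03 -8.78758316e-05]
 [ 9.95630936e-01  1.18688656e-02  9.26184063e-02 -4.86855079e-01]
 [-9.26418734e-02  1.44171141e-03  9.95698451e-01 -1.35759909e+00]
 [ 0.00000000e+00  0.00000000e+00  0.00000000e+00  1.00000000e+00]] 0.9958343505859375
[[499.06572974   0.         262.38583277]
 [  0.         499.06572974 192.20670401]
 [  0.           0.           1.        ]] [[-0.62124212  0.78361024  0.00363738  0.29626846]
 [-0.62499736 -0.49828397  0.6009088   0.25994227]
 [ 0.47269074  0.3710365   0.79930932 -1.88302316]
 [ 0.          0.          0.          1.        ]] 0.9962005615234375
```

View pics/top0.png

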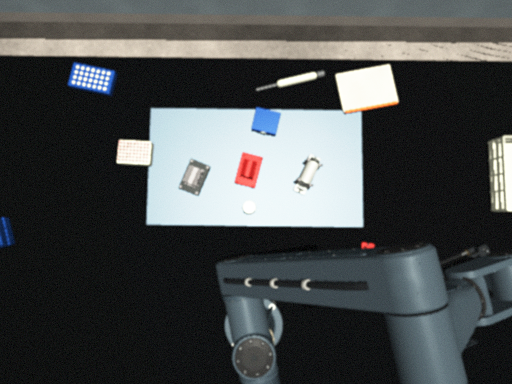

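View pics/scene0.png

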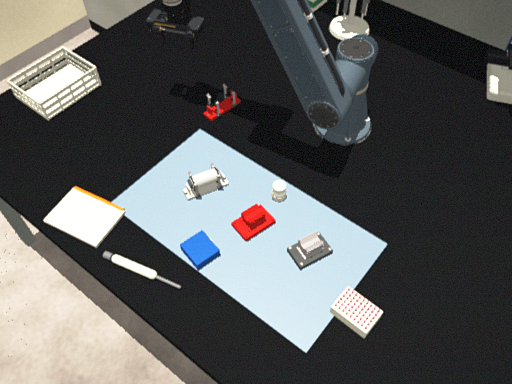

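The top view shows the barrel in its rail at about (307,174), the dark cradle at (194,177), the red decoy at (249,170), the jar at (249,208) and the blue box at (265,122). The scene view agrees: barrel at (207,181), cradle at (311,248).

```bash
python3 - <<'E'
from h import *
def pca(Q):
    m=(Q.min(0)+Q.max(0))/2
    r=cv2.minAreaRect((Q[:,:2]*1000).astype(np.float32)); return len(Q),np.round(r[0],1),np.round(r[1],1),round(r[2],1),np.round(np.median(Q[:,2]),4),np.round(Q[:,2].max(),4)
for n,bb,bc in(("top",(285,145,330,200),(172,150,216,202)),("scene",(178,160,232,204),(282,225,338,272))):
    c=dict(np.load(n+"0.npz")); W=pts(c)
    for name,b,zs in(("rail",bb,[(.005,.02),(.055,.1),(.066,.1)]),("stand",bc,[(.008,.03),(.045,.1),(.058,.1)])):
        S=W[b[1]:b[3],b[0]:b[2]].reshape(-1,3)
        for lo,hi in zs:
            Q=S[(S[:,2]>lo)&(S[:,2]<hi)]
            if len(Q)>5: print(n,name,lo,*pca(Q))
c=dict(np.load("top0.npz"));a=cv2.resize(c["pixels"][140:215,165:335],None,fx=4,fy=4,interpolation=cv2.INTER_CUBIC);cv2.imwrite("pics/z.png",a)
E
```

```text
top rail 0.005 368 [ 556.5 -196.8] [204.5 165.4] 0.2 0.0072 0.0199
top rail 0.055 392 [ 545.8 -194. ] [ 63.5 111.1] 64.7 0.0737 0.086
top rail 0.066 348 [ 545.8 -194. ] [ 63.5 111.1] 64.7 0.0745 0.086
top stand 0.008 471 [542.1 224.8] [144.3 148.1] 71.4 0.0203 0.0286
top stand 0.045 246 [530.5 224.1] [50.2 59.6] 68.7 0.0599 0.0723
top stand 0.058 160 [530.9 224.5] [49.1 59.1] 68.7 0.0633 0.0723
scene rail 0.005 429 [ 530.3 -210.4] [191.  181.5] 39.6 0.0113 0.0198
scene rail 0.055 419 [ 545.9 -190.7] [ 69.1 111.3] 65.4 0.0714 0.0846
scene rail 0.066 319 [ 546.4 -192.2] [ 69.1 108. ] 63.7 0.0734 0.0846
scene stand 0.008 611 [529.6 231.4] [123.9 165.9] 40.7 0.0199 0.0296
scene stand 0.045 354 [532.3 229.5] [53.4 63. ] 66.2 0.0589 0.0732
scene stand 0.058 201 [531.6 228.1] [50.3 61.9] 67.0 0.0634 0.0732
```

View pics/z.png

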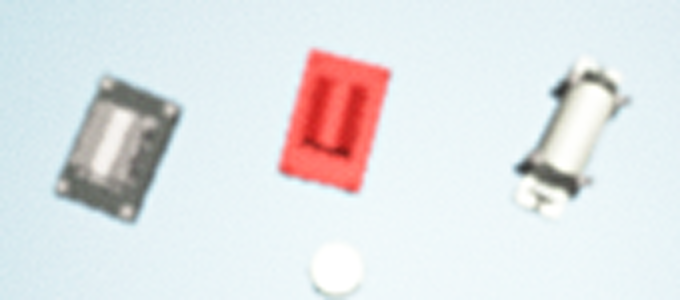

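The crop shows the cradle with its V at crop (107,147), long axis yawed about -24°. The barrel is in its clips at (572,130), yawed about -25°. I'll go and hover over the barrel.

```bash
cat >> h.py <<'E'
from scipy.spatial.transform import Rotation as R
def rel(xyz,yaw):
    o=get_obs(); r=R.from_quat(o["tool_rot"])
    c,s=np.cos(np.radians(yaw)),np.sin(np.radians(yaw))
    t=R.from_matrix(np.array([[c,s,0],[s,-c,0],[0,0,-1]]))
    return np.round(r.inv().apply(np.array(xyz)-o["position"])/.04,3),np.round((r.inv()*t).as_rotvec(),3),o["position"],o["ft_force"],o["grip_width"],o["time"]
E
python3 -c "
from h import *
print(rel((.546,-.193,.39),-25))"
```

```text
(array([10.722, -5.891,  0.362]), array([-0.002,  0.   ,  0.833]), array([ 0.24150637, -0.57611272,  0.40385782]), array([-0.20787175, -0.43032942,  0.85113145]), 0.08709148180359094, 0.1)
```

>>> move_arm([
  [[1.0,-0.55,0.03,0,0,0.08],[2.1,-1.15,0.07,0,0,0.16],[3.2,-1.75,0.1,0,0,0.25],[4.3,-2.35,0.15,0,0,0.33],[5.4,-2.95,0.2,0,0,0.42],[6.5,-3.55,0.23,0,0,0.5],[7.6,-4.2,0.26,0,0,0.6],[8.7,-4.8,0.3,0,0,0.7],[9.8,-5.4,0.33,0,0,0.78],[10.4,-5.7,0.36,0,0,0.82],[10.72,-5.89,0.36,0,0,0.833],[10.72,-5.89,0.36,0,0,0.833]],
], claw=-1, squeeze=30)

```text
time: 1.6
position: [0.5463, -0.1924, 0.3899]
tool_rot: [0.977, -0.215, -0.0, -0.0]
ft_force: [-0.1, -0.5, 0.6]
grip_width: 0.087
grip_force: 0.0
```

```bash
python3 - <<'E'
from h import *
c=camera("wrist"); np.savez("w1.npz",**c); cv2.imwrite("pics/w1.png",c["pixels"]); print(c["extrinsics"])
W=pts(c); Q=W.reshape(-1,3)
for lo,hi in((.006,.02),(.045,.09),(.06,.09),(.07,.09)):
    m=((W[...,2]>lo)&(W[...,2]<hi)&(np.hypot(W[...,0]-.546,W[...,1]+.193)<.12))
    S=W[m]; 
    if len(S)>9: print(lo,len(S),cv2.minAreaRect((S[:,:2]*1000).astype(np.float32)),np.percentile(S[:,2],[50,99]))
print(rel((.546,-.193,.39),-25))
E
```

```text
[[-0.41991206 -0.90756406 -0.0011548   0.05451271]
 [ 0.87907629 -0.40641436 -0.24910288 -0.5318203 ]
 [ 0.22560749 -0.10561646  0.96847634 -0.51882815]
 [ 0.          0.          0.          1.        ]]
0.006 963 ((546.8807983398438, -193.05801391601562), (60.42150115966797, 149.90988159179688), 65.65811920166016) [0.01456115 0.01952256]
0.045 5848 ((546.9557495117188, -193.22637939453125), (64.15756225585938, 124.22871398925781), 65.16130065917969) [0.07415562 0.07993549]
0.06 5522 ((546.6614990234375, -192.923583984375), (64.13358306884766, 111.50882720947266), 65.38227081298828) [0.07443197 0.07996767]
0.07 4516 ((550.0401611328125, -194.4716796875), (64.13358306884766, 102.89844512939453), 65.38227081298828) [0.07534904 0.08012707]
(array([ 0.   , -0.003, -0.001]), array([0.   , 0.001, 0.002]), array([ 0.54594429, -0.1930898 ,  0.38994322]), array([-0.27052122,  0.04210639,  0.30133529]), 0.08700287351668455, 1.65)
```

View pics/w1.png

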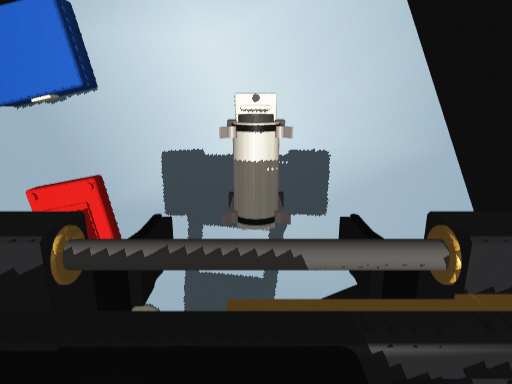

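The wrist view shows the barrel between its clips, centred at about (256,170), upright in the image. It sits at (0.5465,-0.193) with yaw -24.6°. Next I descend and grip.

>>> move_arm([
  [[0.01,0,0.7,0,0,-0.007],[0.01,0,1.8,0,0,-0.007],[0.01,0,2.8,0,0,-0.007],[0.01,0,3.5,0,0,-0.007],[0.01,0,3.9,0,0,-0.007],[0.01,0,4.05,0,0,-0.007],[0.01,0,4.05,0,0,-0.007]],
], claw=-1)

```text
time: 2.52
position: [0.5465, -0.194, 0.2287]
tool_rot: [0.977, -0.213, 0.0, 0.0]
ft_force: [0.4, -0.5, 0.8]
grip_width: 0.0866
grip_force: 0.0
```

>>> move_arm([
  [[0,0,0,0,0,0],[0,0,0,0,0,0],[0,0,0,0,0,0],[0,0,0,0,0,0],[0,0,0,0,0,0],[0,0,0,0,0,0]],
], claw=1, squeeze=55)

```text
time: 3.28
position: [0.5466, -0.193, 0.2284]
tool_rot: [0.977, -0.213, 0.0, -0.001]
ft_force: [1.1, 3.1, 1.4]
grip_width: 0.0431
grip_force: 55.0
```

>>> move_arm([
  [[0,0,-0.1,0,0,0],[0,0,-0.2,0,0,0],[0,0,-0.3,0,0,0],[0,0,-0.4,0,0,0],[0,0,-0.55,0,0,0],[0,0,-0.7,0,0,0],[0,0,-0.9,0,0,0],[0,0,-1.2,0,0,0],[0,0,-1.6,0,0,0],[0,0,-2.0,0,0,0],[0,0,-2.3,0,0,0],[0,0,-2.3,0,0,0]],
])

```text
time: 4.78
position: [0.5467, -0.1937, 0.3218]
tool_rot: [0.977, -0.213, 0.001, 0.0]
ft_force: [0.3, -0.4, -2.5]
grip_width: 0.0429
grip_force: 55.0
```

```bash
python3 - <<'E'
from h import *
c=camera("wrist"); cv2.imwrite("pics/w2.png",c["pixels"])
print(rel((.531,.226,.35),-23))
W=pts(c);m=(W[...,2]>.10)&(W[...,2]<.18)
m[230:]=0
S=W[m]; print(len(S),cv2.minAreaRect((S[:,:2]*1000).astype(np.float32)),np.percentile(S[:,2],[50,99]))
E
```

```text
(array([-4.714, -9.378, -0.734]), array([ 0.   , -0.001, -0.028]), array([ 0.54638063, -0.19357551,  0.32087052]), array([ 0.05059895,  0.85565641, -2.30014767]), 0.04271889397150079, 4.825)
9718 ((576.067626953125, -207.97219848632812), (60.885555267333984, 48.26218795776367), 65.24324798583984) [0.16620536 0.17139558]
```

View pics/w2.png

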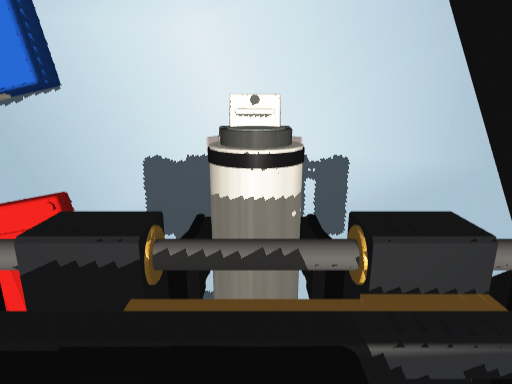

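The barrel is clear of the rail, held squarely, with its far ring at (255,135). I'll go to a point behind the cradle for a close look.

```bash
python3 -c "
from h import *
print(rel((.43,.269,.36),-23))"
```

```text
(array([-7.457, -9.305, -0.987]), array([ 0.   , -0.001, -0.028]), array([ 0.54638063, -0.19357551,  0.32087052]), array([ 0.05059895,  0.85565641, -2.30014767]), 0.04271889397150079, 4.825)
```

>>> move_arm([
  [[-0.4,-0.5,-0.3,0,0,0],[-1.1,-1.35,-0.5,0,0,0],[-1.9,-2.3,-0.7,0,0,0],[-2.7,-3.3,-0.9,0,0,-0.01],[-3.5,-4.3,-0.98,0,0,-0.01],[-4.3,-5.3,-0.98,0,0,-0.02],[-5.1,-6.3,-0.98,0,0,-0.028],[-5.9,-7.3,-0.98,0,0,-0.028],[-6.6,-8.2,-0.98,0,0,-0.028],[-7.1,-8.9,-0.98,0,0,-0.028],[-7.45,-9.3,-0.98,0,0,-0.028],[-7.45,-9.3,-0.98,0,0,-0.028]],
])

```text
time: 6.32
position: [0.4283, 0.2703, 0.3594]
tool_rot: [0.98, -0.197, -0.001, 0.0]
ft_force: [0.7, -0.3, -3.1]
grip_width: 0.0427
grip_force: 55.0
```

>>> move_arm([
  [[0,0,0,0,0,0],[0,0,0,0,0,0]],
])

```text
time: 6.58
position: [0.4302, 0.268, 0.3595]
tool_rot: [0.98, -0.2, -0.0, 0.0]
ft_force: [0.8, 0.3, -2.6]
grip_width: 0.0428
grip_force: 55.0
```

```bash
python3 - <<'E'
from h import *
c=camera("wrist"); np.savez("w3.npz",**c); cv2.imwrite("pics/w3.png",c["pixels"])
W=pts(c)
for lo,hi in((.015,.024),(.045,.08),(.055,.08),(.063,.08)):
    m=((W[...,2]>lo)&(W[...,2]<hi)&(np.hypot(W[...,0]-.531,W[...,1]-.226)<.09))
    S=W[m]; 
    if len(S)>9: print(lo,len(S),cv2.minAreaRect((S[:,:2]*1000).astype(np.float32)),np.percentile(S[:,2],[50,99]))
print(rel((.531,.226,.36),-23))
E
```

```text
0.015 5185 ((523.8650512695312, 227.935546875), (80.2010498046875, 104.59090423583984), 68.20549011230469) [0.02030116 0.02371406]
0.045 5243 ((531.377197265625, 225.22039794921875), (48.99040985107422, 60.42571258544922), 68.2942123413086) [0.06169404 0.06873899]
0.055 4716 ((531.4093627929688, 225.20828247070312), (48.989620208740234, 60.35808181762695), 68.29074096679688) [0.06278253 0.06878472]
0.063 2277 ((531.3651123046875, 225.18197631835938), (48.757835388183594, 60.279762268066406), 68.31910705566406) [0.06571314 0.06898516]
(array([ 2.727, -0.02 , -0.012]), array([ 0.   ,  0.   , -0.001]), array([0.43030991, 0.26799311, 0.35953647]), array([ 0.38939267,  0.4603353 , -3.2787418 ]), 0.04274423933314832, 6.625)
```

View pics/w3.png

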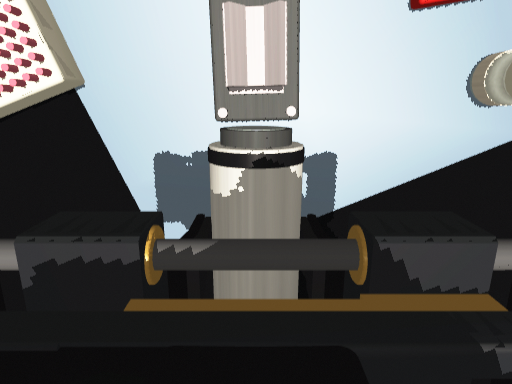

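The V groove shows at (255,45), lined up with the held barrel; its centre is (0.5314,0.2252) and its yaw -21.7°. I'll move above it.

```bash
python3 -c "
from h import *
print(rel((.531,.2254,.28),-21.7))"
```

```text
(array([ 2.734, -0.007,  1.988]), array([ 0.   ,  0.   , -0.024]), array([0.43030991, 0.26799311, 0.35953647]), array([ 0.38939267,  0.4603353 , -3.2787418 ]), 0.04274423933314832, 6.625)
```

>>> move_arm([
  [[0.3,0,0,0,0,-0.01],[0.9,0,0.1,0,0,-0.02],[1.6,0,0.4,0,0,-0.024],[2.2,0,0.9,0,0,-0.024],[2.6,0,1.4,0,0,-0.024],[2.73,-0.007,1.8,0,0,-0.024],[2.73,-0.007,1.98,0,0,-0.024],[2.73,-0.007,1.98,0,0,-0.024],[2.73,-0.007,1.98,0,0,-0.024]],
])

```text
time: 7.75
position: [0.5306, 0.2267, 0.281]
tool_rot: [0.982, -0.187, 0.0, -0.0]
ft_force: [-0.5, -0.3, -3.0]
grip_width: 0.0429
grip_force: 55.0
```

>>> move_arm([
  [[0,0,0.1,0,0,0],[0,0,0.2,0,0,0],[0,0,0.3,0,0,0],[0,0,0.4,0,0,0],[0,0,0.48,0,0,0],[0,0,0.54,0,0,0],[0,0,0.58,0,0,0],[0,0,0.58,0,0,0],[0,0,0.58,0,0,0]],
])

```text
time: 8.88
position: [0.5309, 0.2263, 0.2572]
tool_rot: [0.982, -0.187, 0.0, -0.0]
ft_force: [0.5, 0.9, -2.0]
grip_width: 0.0427
grip_force: 55.0
```

```bash
python3 -c "
from h import *
print(rel((.531,.2254,.253),-21.7))"
```

```text
(array([0.011, 0.021, 0.106]), array([-0.   , -0.   ,  0.002]), array([0.53089691, 0.22632287, 0.2572483 ]), array([ 0.49296344,  0.89384434, -2.02885218]), 0.04272494003716875, 8.875)
```

>>> move_arm([
  [[0.01,0.02,0.02,0,0,0],[0.01,0.02,0.04,0,0,0],[0.01,0.02,0.06,0,0,0],[0.01,0.02,0.08,0,0,0],[0.01,0.02,0.1,0,0,0],[0.01,0.02,0.1,0,0,0],[0.01,0.02,0.1,0,0,0]],
])

```text
time: 9.75
position: [0.5309, 0.2255, 0.2535]
tool_rot: [0.982, -0.187, 0.0, -0.0]
ft_force: [-1.2, 0.3, 1.8]
grip_width: 0.0428
grip_force: 55.0
```

Contact: the V now carries the barrel. I'll let go briefly so it settles on both faces, then regrip.

>>> move_arm([
  [[0,0,0,0,0,0],[0,0,0,0,0,0],[0,0,0,0,0,0],[0,0,0,0,0,0],[0,0,0,0,0,0]],
], claw=-0.25)

```text
time: 10.38
position: [0.5309, 0.2254, 0.2531]
tool_rot: [0.982, -0.187, 0.0, 0.0]
ft_force: [0.5, 0.2, 0.8]
grip_width: 0.0548
grip_force: 0.0
```

```bash
python3 - <<'E'
from h import *
c=camera("wrist"); cv2.imwrite("pics/w4.png",c["pixels"])
W=pts(c); L=(W-[.5314,.2252,0])@np.array([[np.cos(np.radians(-21.7)),-np.sin(np.radians(-21.7)),0],[np.sin(np.radians(-21.7)),np.cos(np.radians(-21.7)),0],[0,0,1]])
for a in(.033,.04,.046):
    m=(abs(L[...,0]-a)<.004)&(L[...,2]>.08)&(abs(L[...,1])<.03); m[240:]=0
    S=L[m]; print(a,len(S),S[:,1].min(),S[:,1].max(),np.percentile(S[:,2],98))
m=(L[...,2]>.07)&(abs(L[...,1])<.016)&(L[...,0]>.03)&(L[...,0]<.1);print(np.percentile(L[m][:,0],[99,100]))
print(rel((.531,.2254,.253),-21.7))
E
```

```text
0.033 1932 -0.029994907390527834 0.029987379750855796 0.154595497705551
0.04 1745 -0.022014129268579534 0.02127081946131433 0.10301894569920411
0.046 1990 -0.022493165193157232 0.021547952354935708 0.10305562431163323
[0.05559859 0.0557302 ]
(array([0.002, 0.   , 0.003]), array([0.   , 0.   , 0.002]), array([0.53092023, 0.22543549, 0.253115  ]), array([ 0.14934829, -0.93579875, -0.1124409 ]), 0.05405486835600809, 10.425)
```

View pics/w4.png

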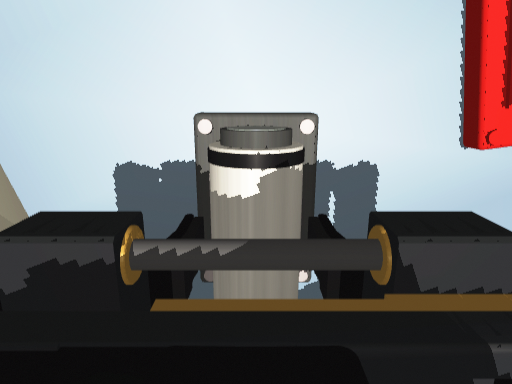

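The barrel lies in the V at (255,200), centred within 1 mm lengthwise and across, its top at the expected height. Next I regrip and press.

>>> move_arm([
  [[0,0,0,0,0,0],[0,0,0,0,0,0],[0,0,0,0,0,0],[0,0,0,0,0,0],[0,0,0,0,0,0]],
], claw=1, squeeze=45)

```text
time: 11.05
position: [0.5309, 0.2254, 0.2531]
tool_rot: [0.982, -0.188, -0.0, 0.0]
ft_force: [0.0, -0.6, 0.4]
grip_width: 0.043
grip_force: 45.0
```

>>> move_arm([
  [[0,0,0.02,0,0,0],[0,0,0.05,0,0,0],[0,0,0.08,0,0,0],[0,0,0.11,0,0,0],[0,0,0.14,0,0,0],[0,0,0.165,0,0,0],[0,0,0.18,0,0,0],[0,0,0.18,0,0,0],[0,0,0.18,0,0,0],[0,0,0.18,0,0,0]],
])

```text
time: 12.3
position: [0.531, 0.2256, 0.2467]
tool_rot: [0.982, -0.188, 0.0, -0.0]
ft_force: [-1.3, 0.3, 7.6]
grip_width: 0.0432
grip_force: 45.0
```

```bash
python3 - <<'E'
from h import *
c=camera("wrist"); cv2.imwrite("pics/w5.png",c["pixels"])
W=pts(c); y=np.radians(-21.7);L=(W-[.5314,.2252,0])@np.array([[np.cos(y),-np.sin(y),0],[np.sin(y),np.cos(y),0],[0,0,1]])
for a in(.04,.046):
    m=(abs(L[...,0]-a)<.004)&(L[...,2]>.075)&(abs(L[...,1])<.03); m[240:]=0
    S=L[m]; print(a,len(S),S[:,1].min(),S[:,1].max(),np.percentile(S[:,2],98))
print(get_obs()["ft_force"],get_obs()["position"],get_obs()["moment"])
E
```

```text
0.04 2939 -0.029999302805314435 0.029983861862518033 0.1577828505358892
0.046 2000 -0.02223557691097947 0.02141512337539347 0.09662709524913454
[-1.07137691 -0.66639479  8.23011414] [0.53101221 0.22556949 0.24674041] [ 0.07892934  0.33640873 -0.0131005 ]
```

```bash
python3 -c "
from rig import *
print(hand_in())"
```

```text
the job is handed in; nothing more can be done
None
```

The barrel is out of its clips and lies centred in the V groove. The gripper holds it pressed with the cradle down about 6.5 mm of its 14 mm travel, and the job was handed in at about 12.4 s.

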